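# Tuck in the sanding stick and shut the fittings box

## Robot

A 6-joint arm with a two-finger parallel gripper is mounted at the origin on a cart in front of the work surface, level with it; the furniture and walls round the work are solid. World frame = base frame: x ahead of the robot, y to its left, z up, the work surface at z = 0. Lengths are in m, angles in rad, forces in N, time in s.
With the tool pointing down it reaches from about 0.3 to 0.775 m from the base axis. Payload 14.6 kg.
Tool frame: the origin (TCP) lies on the centre line of the jaws, within the pads' length; the fingertips stand 19 mm ahead of it and the grasp point (between the pads) is the TCP; z points along the fingers, y is the direction in which the jaws open and shut (so a half turn about z gives the same grasp; the last joint's range is limited). The gripper opens to 94 mm and grips with 3 to 60 N. Pads are 16 mm wide; open, the fingers measure 119 mm over their backs; the gripper's body (75 mm by 177 mm) begins 78 mm behind the grasp point.
Start: joints at [-1.191, 0.3, 1.521, -0, 1.321, -0.067], TCP at [0.238, -0.496, 0.224] pointing down, gripper open.
Joint ranges: [-3.03, 3.03], [-0.79, 2.21], [0.23, 2.52], [-1.04, 4.18], [0, 3.07], [-2.55, 2.55]. Speed limits (rad/s): [2.22, 2.22, 2.57, 3.14, 3.14, 3.14].

## Interface

Orientations are given as a unit quaternion [w, x, y, z].
In Python, from workcell import sense, camera, workorder gives the robot as it stands. The module is installed in compiled form; this text tells all that it offers.
- The arm moves only by the tool apply_moves, never from a script. Its arguments are lists of equal length, an entry for each row: "delta_pos": the shift along the tool's x, y, z in cm, a list of three; "twist": the turn, a rotation vector about the tool's x, y, z in degrees, a list of three; "grip": the opening, from 0 (shut) to 1 (fully open). A call has 1 to 10 rows; each row is the pose to reach, as a shift and turn from the pose commanded when the call began, along the tool's axes at that moment; what a row does not reach only later rows make up. A row lasts 1/10 s, in which the tool goes at most 50 mm and 8.59 degrees, less where a joint would pass 70% of its speed; a pose out of reach is approached as far as the arm can. A call with a gripper value outside its range is refused whole. The fingers move at their own pace and stop on an object; the grip force is fixed at half the most. Time passes only in rows, so rows that repeat a pose let the fingers close. It gives the time, the measured TCP pose, the force and the opening at its end, in the units of the state.
- sense(): the state, without advancing time (a new reading comes with each control period).
- camera(name): name is "scene" or "top" or "wrist"; returns a dict with "pixels" (400x640x3 uint8, red, green, blue), "K" (3x3 intrinsics, pixels), "D" ([k1, k2, p1, p2, k3] as OpenCV has them; the pictures are not rectified), "extrinsics" (4x4, takes a point from camera to world coordinates). Camera axes: x right, y up, looking along -z (the intrinsics and any distortion apply to the point x, -y, -z); pixel columns grow to the right and rows downward; lengths in m; the calibration is good to about 2 mm. A picture is of the moment at which its call begins. There is no depth.
- workorder.sign_off(): hands the job in, once; it reports no verdict.
The state is a dict: "time": time; "joint_pos": joint angles; "qd": joint speeds; "effort": joint torques, N m; "position": TCP position; "tool_rot": TCP orientation; "contact_force": force on the tool from outside, world axes, zero at the start; "wrist_torque": the same for the moment, N m; "opening": finger opening in m.
Only numpy, scipy, OpenCV 4.12 (cv2) and the standard library are available. Lean on these libraries where they do the work, as an engineer would, in place of code of your own. Each camera call takes 0.05 s, during which the arm holds its last target.

## Task

A sanding stick pokes out over the front wall of the open fittings box, so the lid cannot shut. Using only the fingertips, without taking anything between the fingers or lifting it, nudge the stick round until all of it lies inside the box; then push the stiff lid over and all the way down onto the box, without slamming it, and leave it shut. Do not disturb the glue jar, the standing spool clamp and the little brass plane.

Things in the scene. Friction and masses are not known exactly. Their poses are not given: they have to be found in the camera images.
- fittings_box: brown wooden box fixed to the table, 135 (x) x 240 (y) mm outside, walls 52 mm high and 8 mm thick. Origin: centre of its underside, on the table. x points from its front wall (nearer the robot) to the hinged back wall, y along its length, z up. Inside (box frame, mm): x -61 to 58, y -112 to 112, floor at z 7; a low partition across x at y -37 (4 mm thick, its top at z 34) parts it. Pegs and three short pale sound posts lie fixed on its green floor and do not get in the way.
- fittings_box_lid (a joint): angle of the lid in rad: 0 = shut flat on the box, 1.57 = standing upright, stops at 1.75. Starts about upright. The hinge is stiff: the lid stays wherever it is left and must be pushed all the way, with about 1 to 2 N near its free edge (at most 3 N). The lid is a shallow hollow tray 240 mm wide, 137 mm from hinge to free edge, 16 mm thick over all; shut, its outer face is 69 mm above the table.
- lid_hinge (a point): middle of the lid's hinge line, which runs along the box's y axis; at x 68, y 0, z 53 mm in the box frame.
- lid_front_edge (a point): middle of the lid's free edge, on the lid's outer face (the face that is on top when shut and looks away from the robot when the lid stands open).
- stick_low_end (a point): centre of the end face of the sanding stick that starts low, on the box floor close to the back wall and to the +y side of the partition. The stick is a straight pale grey flat stick, 148 mm long, 12 mm wide, 7 mm thick, 20 g, loose. It is longer than the box is deep but shorter than the box is long, so it goes in only when turned by 45 degrees or more from the box's x axis; it may lie on the partition.
- stick_high_end (a point): centre of the other end face of the stick, which starts leaning over the front wall and pokes out 10 to 20 mm in front of the box, its end 65 to 70 mm above the table. There is free room in the box to the +y side of it. Inside the box the stick can be pushed sideways by a fingertip reaching below it.
- glue_jar: white-lidded glue jar, 59 mm wide, 73 mm high, loose, stands beyond the +y end of the box; origin at the centre of its underside.
- spool_clamp_1: wooden spool clamp standing upright on one spool, 32 mm wide, 116 mm high, loose, beyond the -y end of the box; origin at the centre of its underside.
- thumb_plane: small brass thumb plane, 25 x 60 mm, 34 mm high, loose, beyond the -y end of the box, nearer the robot than the clamp; origin at the centre of its underside.
There are look-alikes about, which are no part of the job. Leave any blue or orange look-alike of the part that bears stick_low_end alone.

How it is judged:
By the outcome, as a careful person would: the job done as asked, in the order asked, and still so for the second after the job is handed in, with the robot touching nothing.
It also fails if it takes over 51 s, if anything falls off the work surface, if the arm or the gripper's body presses on something with over 40 N, if the wrist force passes 120 N, or if a joint passes its speed limit or range.

## Working session

There is one attempt and no reset: what is moved stays moved. The work goes in short steps, Python scripts to look and compute and a tool call to move; the robot and the scene stay as the last step left them, time stands still between calls to the robot, and variables do not carry over. Pictures are saved under pics/ and viewed, and the job is handed in when it is done.

Besides the shell and the picture viewer there is one more tool, called after "Call:" as name(argument=value, ...), one argument or row to a line, values as JSON. apply_moves: Moves the arm, as the interface text tells. Its arguments: {"type":"object","properties":{"delta_pos":{"type":"array","items":{"type":"array","items":{"type":"number"}}},"twist":{"type":"array","items":{"type":"array","items":{"type":"number"}}},"grip":{"type":"array","items":{"type":"number"}}},"required":["delta_pos","twist","grip"]}

```bash
mkdir -p pics
cat > h.py <<'E'
import numpy as np, cv2, json
from workcell import sense, camera, workorder
def snap(n,tag):
    c=camera(n); cv2.imwrite(f'pics/{tag}.png',c['pixels'][:,:,::-1])
    np.savez(f'{tag}.npz',K=c['K'],D=c['D'],E=c['extrinsics'],p=c['pixels']); return c
def ld(tag): return np.load(f'{tag}.npz')
def ray(c,uv):
    p=cv2.undistortPoints(np.array([[uv]],float),np.array(c['K']),np.array(c['D']))[0,0]
    E=c['E']; d=E[:3,:3]@np.array([p[0],-p[1],-1.]); return E[:3,3],d
def atz(c,uv,z):
    o,d=ray(c,uv); return o+d*(z-o[2])/d[2]
def tri(cs,uvs):
    A=np.zeros((3,3));b=np.zeros(3)
    for c,u in zip(cs,uvs):
        o,d=ray(c,u); d=d/np.linalg.norm(d);P=np.eye(3)-np.outer(d,d);A+=P;b+=P@o
    x=np.linalg.solve(A,b); 
    return x,[np.linalg.norm((np.eye(3)-np.outer(d/np.linalg.norm(d),d/np.linalg.norm(d)))@(x-o)) for o,d in [ray(c,u) for c,u in zip(cs,uvs)]]
def proj(c,X):
    E=c['E']; q=E[:3,:3].T@(np.asarray(X,float)-E[:3,3]); q=np.array([q[0],-q[1],-q[2]])
    return cv2.projectPoints(q.reshape(1,1,3),np.zeros(3),np.zeros(3),np.array(c['K']),np.array(c['D']))[0][0,0]
def crop(tag,x0,y0,w,h,s,out):
    p=ld(tag)['p'][y0:y0+h,x0:x0+w,::-1]; cv2.imwrite(f'pics/{out}.png',cv2.resize(p,None,fx=s,fy=s,interpolation=cv2.INTER_CUBIC))
E
python3 - <<'E'
from h import *
for n in ['scene','top','wrist']:
    c=snap(n,n+'0'); print(n,c['extrinsics'].round(3).tolist(),c['K'][0][0])
print(sense())
E
```

```text
scene [[0.899, 0.342, -0.273, 0.262], [-0.438, 0.703, -0.56, -0.531], [0.001, 0.624, 0.782, 0.801], [0.0, 0.0, 0.0, 1.0]] 428.02421621568885
top [[0.022, 0.993, -0.116, 0.364], [-1.0, 0.022, -0.001, 0.028], [0.002, 0.116, 0.993, 1.344], [0.0, 0.0, 0.0, 1.0]] 459.05899108722105
wrist [[0.432, 0.867, 0.247, 0.309], [-0.902, 0.416, 0.117, -0.463], [-0.001, -0.274, 0.962, 0.384], [0.0, 0.0, 0.0, 1.0]] 279.85063845934894
{'time': 0.15, 'joint_pos': array([-1.19058355e+00,  3.00300093e-01,  1.52143851e+00, -1.54009198e-06,
        1.32066800e+00, -6.66101646e-02]), 'qd': array([-0.0012416 , -0.00134313, -0.00162076, -0.00026249,  0.0015718 ,
       -0.00166744]), 'effort': array([-2.84706812e-04, -5.31959081e+01, -3.52820456e+01,  7.07544107e-02,
        2.36064359e-02, -6.10424308e-05]), 'position': array([ 0.23758278, -0.49584313,  0.22404043]), 'tool_rot': array([-4.01869217e-04,  9.75147165e-01,  2.21557761e-01, -6.42904504e-05]), 'contact_force': array([-0.23137682, -0.2743235 ,  0.48243732]), 'wrist_torque': array([-0.07084786,  0.0110729 , -0.01788969]), 'opening': 0.09399753777096088}
```

View pics/scene0.png

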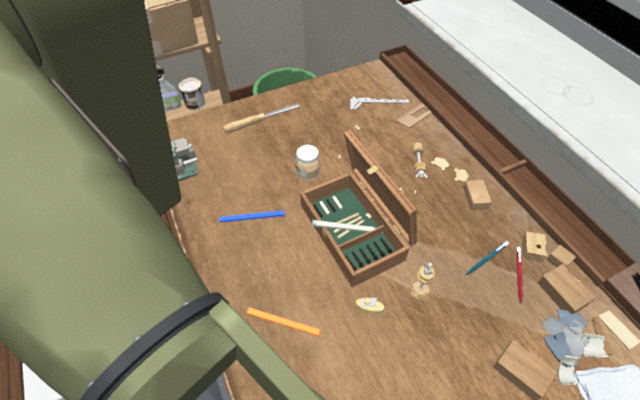

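View pics/top0.png

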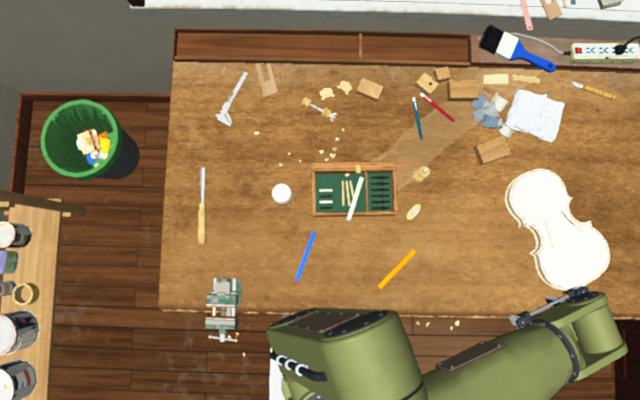

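View pics/wrist0.png

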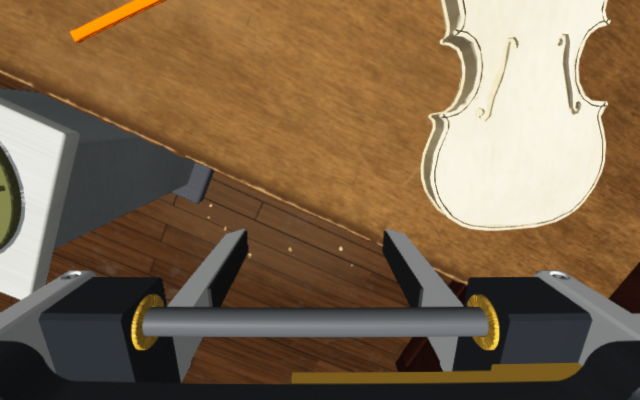

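Run:
```python
from h import *
crop('top0',260,140,180,100,4,'t0c'); crop('scene0',280,120,170,190,4,'s0c')
import cv2
im=cv2.imread('pics/s0c.png');print(im.shape); cv2.imwrite('pics/s0c.png',cv2.resize(im,None,fx=.78,fy=.78))
```

```text
(760, 680, 3)
```

View pics/t0c.png

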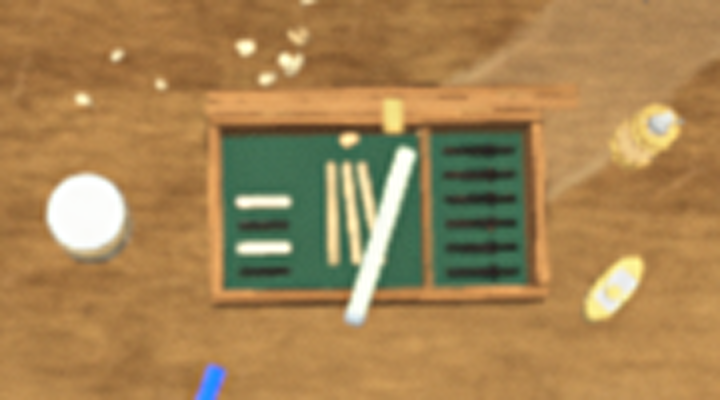

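View pics/s0c.png

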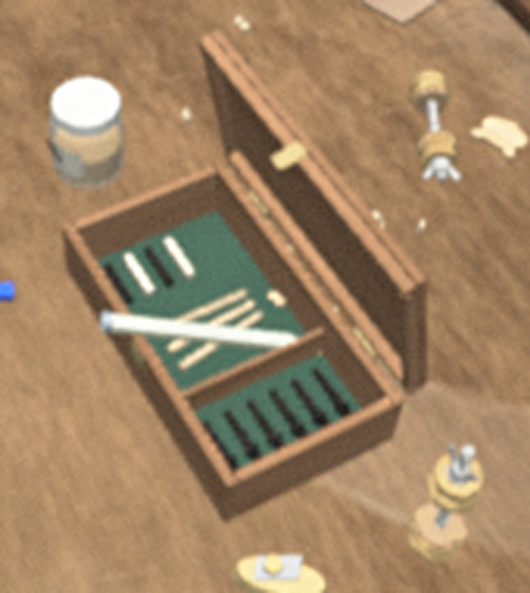

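Run:
```python
from h import *
t=ld('top0');s=ld('scene0')
T=lambda x,y:(260+x/4-.4,140+y/4-.4)
S=lambda x,y:(280+x/3.12-.4,120+y/3.12-.4)
for n,a,b in [('FL',T(214,302),S(67,232)),('FR',T(547,297),S(229,484)),('BR',None,S(401,400)),('BL',None,S(217,170)),
  ('high',T(355,322),S(106,322)),('low',T(407,149),S(296,340)),('jartop',T(86,208),S(86,100)),('partF',T(427,289),S(188,393)),('lidtopL',T(208,92),S(203,37)),('lidtopR',T(578,88),S(425,283))]:
    o=[n]
    for c,u in ((t,a),(s,b)):
        if u: o.append(atz(c,u,.052).round(4))
    if a: x,r=tri([t,s],[a,b]); o+= [x.round(4),np.round(r,4)]
    print(*o)
```

```text
FL [0.4727 0.0442 0.052 ] [0.4747 0.0371 0.052 ] [0.4752 0.0438 0.0436] [0.0019 0.0019]
FR [ 0.4815 -0.1912  0.052 ] [ 0.484  -0.1931  0.052 ] [ 0.483  -0.192   0.0504] [0.0015 0.0015]
BR [ 0.6146 -0.1883  0.052 ]
BL [0.5998 0.0427 0.052 ]
high [ 0.4607 -0.0555  0.052 ] [ 0.4668 -0.0469  0.052 ] [ 0.4614 -0.0552  0.0653] [0.0017 0.0017]
low [ 0.5852 -0.0908  0.052 ] [ 0.5763 -0.1167  0.052 ] [ 0.5925 -0.0946  0.0123] [0.0005 0.0005]
jartop [0.5376 0.1367 0.052 ] [0.5417 0.1522 0.052 ] [0.5349 0.1352 0.0706] [0.0002 0.0002]
partF [ 0.4852 -0.1061  0.052 ] [ 0.4913 -0.1222  0.052 ] [ 0.4922 -0.1099  0.0319] [0.0054 0.0054]
lidtopL [0.6233 0.0521 0.052 ] [0.6574 0.1761 0.052 ] [0.5925 0.0511 0.1836] [0.0045 0.0045]
lidtopR [ 0.6324 -0.2132  0.052 ] [ 0.6818 -0.1145  0.052 ] [ 0.6056 -0.1887  0.186 ] [0.0011 0.0011]
```

```bash
cat >> h.py <<'E'
def bw(p,P):  # box->world
    c,s=np.cos(p[2]),np.sin(p[2]); x,y,z=P; return np.array([p[0]+c*x-s*y,p[1]+s*x+c*y,z])
def wb(p,X):
    c,s=np.cos(p[2]),np.sin(p[2]); d=np.array(X[:2])-p[:2]; return np.array([c*d[0]+s*d[1],-s*d[0]+c*d[1],X[2]])
def lidpt(th,r,o,y): return (.068-r*np.cos(th)+o*np.sin(th),y,.053+r*np.sin(th)+o*np.cos(th))
def overlay(tag,p,th,out,win,s):
    c=ld(tag);x0,y0,w,h=win
    im=cv2.resize(np.ascontiguousarray(c['p'][y0:y0+h,x0:x0+w,::-1]),None,fx=s,fy=s,interpolation=cv2.INTER_CUBIC)
    q=lambda P:tuple(int(v) for v in ((proj(c,bw(p,P))-[x0,y0]+.5)*s))
    def pl(L,col):
        for a,b in zip(L,L[1:]+L[:1]): cv2.line(im,q(a),q(b),col,1,cv2.LINE_AA)
    pl([(a,b,.052) for a,b in ((-.0675,-.12),(-.0675,.12),(.0675,.12),(.0675,-.12))],(255,0,255))
    pl([(a,b,.007) for a,b in ((-.061,-.112),(-.061,.112),(.058,.112),(.058,-.112))],(255,255,0))
    if th is not None:
        for o in (0,.016): pl([lidpt(th,r,o,y) for r,y in ((0,-.12),(.137,-.12),(.137,.12),(0,.12))],(0,0,255) if o else (0,255,255))
    cv2.imwrite(f'pics/{out}.png',im)
E
python3 - <<'E'
from h import *
p=np.array([.546,-.0715,.038])
overlay('top0',p,1.57,'o1',(260,140,180,100),4)
overlay('scene0',p,1.57,'o2',(280,120,170,170),3.5)
E
```

```text
(no output)
```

View pics/o1.png

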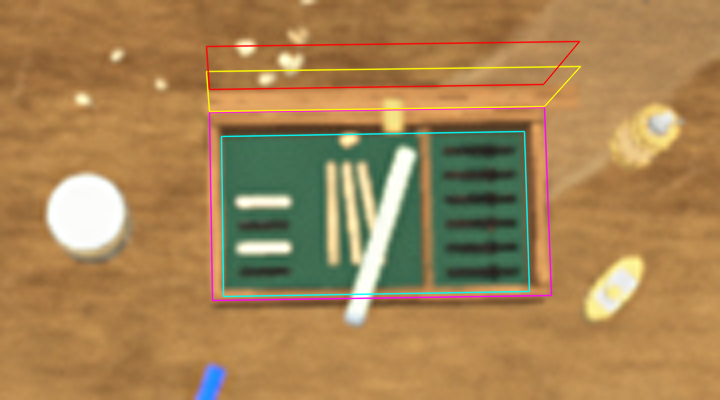

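View pics/o2.png

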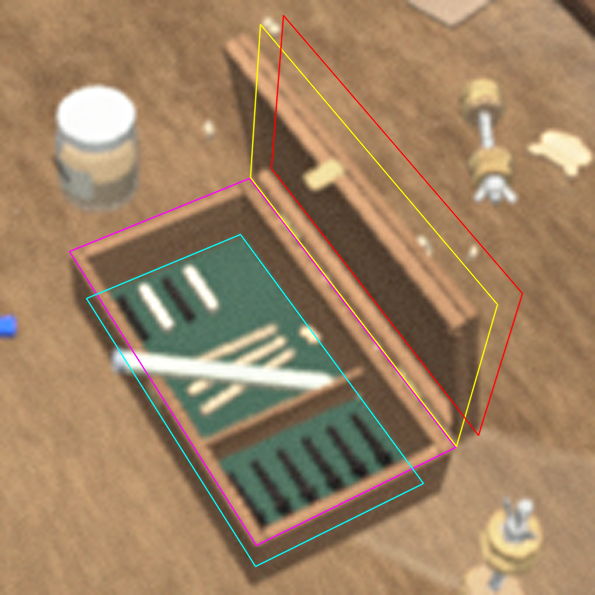

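Run:
```python
from h import *
crop('top0',305,150,100,75,8,'t0d'); crop('scene0',295,125,130,97,6,'s0d');crop('scene0',295,190,130,97,6,'s0e')
```

```text
(no output)
```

View pics/t0d.png

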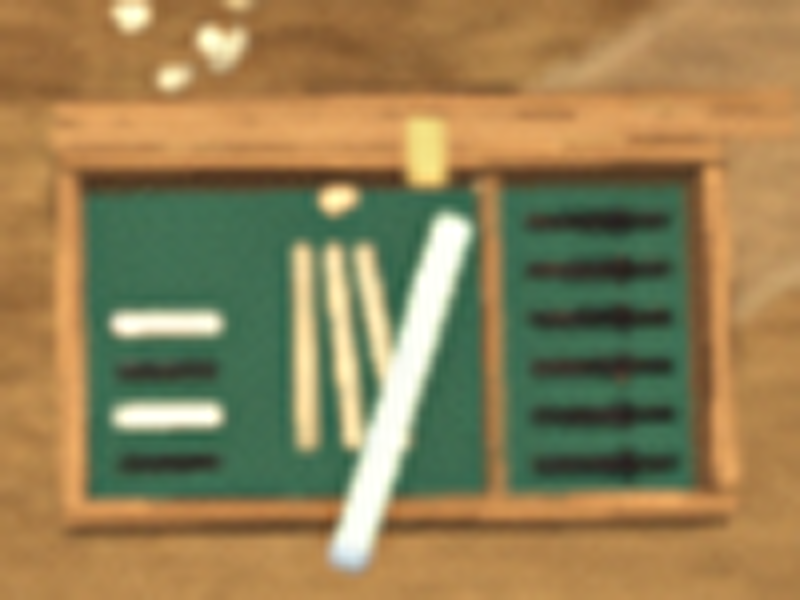

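View pics/s0d.png

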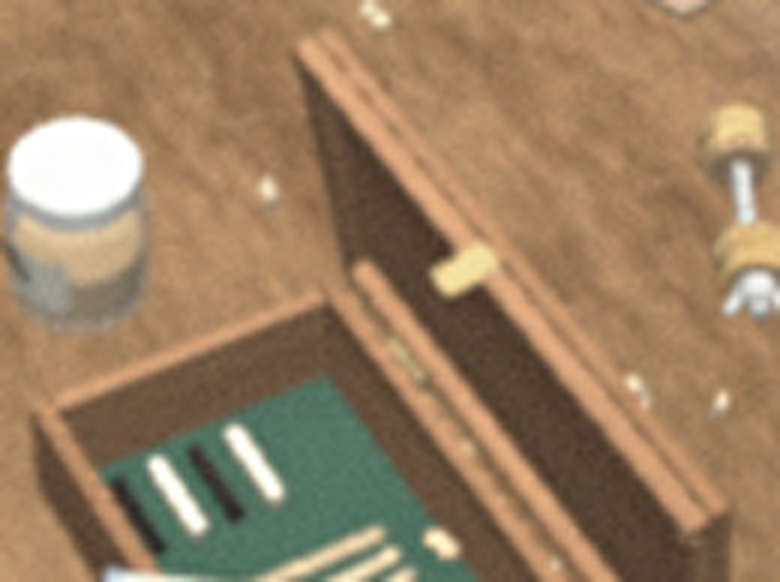

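View pics/s0e.png

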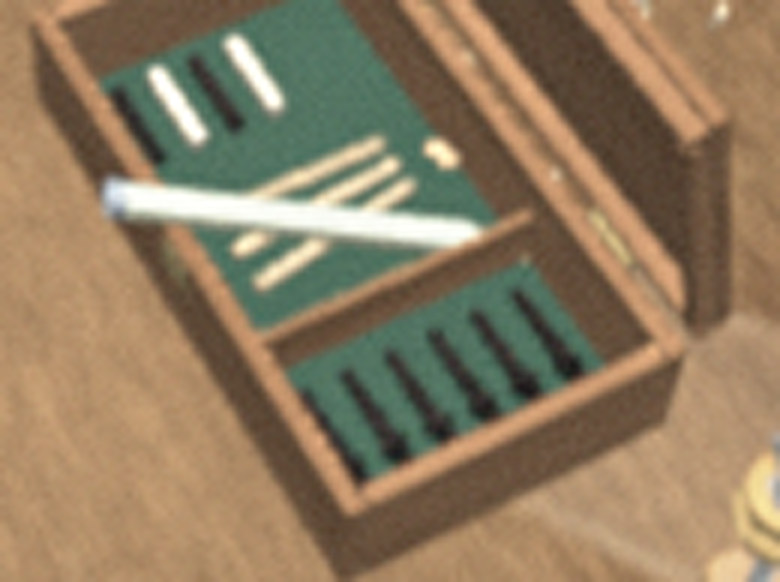

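```bash
cat > fit.py <<'E'
from h import *
from scipy.optimize import least_squares
T=lambda x,y:np.array((305+x/8-.5,150+y/8-.5)); S=lambda x,y:np.array((295+x/6-.5,125+y/6-.5)); S2=lambda x,y:np.array((295+x/6-.5,190+y/6-.5))
t=ld('top0');s=ld('scene0')
B=lambda *P:(lambda th:P); L=lambda r,o,y:(lambda th:lidpt(th,r,o,y))
F=[('tFL',t,T(67,519),B(-.0675,.12,.052)),('tFR',t,T(738,512),B(-.0675,-.12,.052)),
('tfloorBL',t,T(88,190),B(.058,.112,.007)),
('tlidTL',t,T(50,103),L(.137,.016,.12)),('tlidTR',t,T(793,92),L(.137,.016,-.12)),
('sFL',s,S2(38,22),B(-.0675,.12,.052)),('sFR',s,S2(352,512),B(-.0675,-.12,.052)),('sBR',s,S2(683,350),B(.0675,-.12,.052)),
('sfloorBL',s,S(325,378),B(.058,.112,.007)),('spart',s,S2(267,342),B(-.061,-.037,.034)),
('slidTLi',s,S(298,48),L(.137,0,.12)),('slidTLo',s,S(325,32),L(.137,.016,.12)),('slidTRi',s,S(693,533),L(.137,0,-.12)),('slidTRo',s,S(725,508),L(.137,.016,-.12)),
('sFLbot',s,S2(348,578),B(-.0675,-.12,0))]
def res(v,off=True):
    r=[]
    for n,c,u,f in F:
        q=proj(c,bw(v[:3],f(v[3])))+ (v[4:6] if c is s else v[6:8]); r.append(q-u)
    return np.concatenate([np.ravel(r),v[4:8]*.5])
R=least_squares(res,[.546,-.07,.03,1.5,0,0,0,0],loss='soft_l1'); print(R.x.round(4))
for (n,*_),q in zip(F,res(R.x)[:-4].reshape(-1,2)): print(n,q.round(1))
E
python3 fit.py
```

```text
[ 0.5495 -0.0668  0.0374  1.3568  0.4256  2.424   1.3392  1.1724]
tFL [-0.6  0.1]
tFR [ 0.3 -0.3]
tfloorBL [-0.9  0.2]
tlidTL [ 0.  -0.2]
tlidTR [ 0.8 -0.1]
sFL [-0.6 -1.4]
sFR [0.5 0.3]
sBR [ 2.  -0.4]
sfloorBL [ 0.5 -0.4]
spart [-3.   0.4]
slidTLi [-1.3  0. ]
slidTLo [ 0.7 -0.9]
slidTRi [-1.3  0.3]
slidTRo [0.9 0.1]
sFLbot [-0.1  1.4]
```

```bash
cat >> h.py <<'E'
from scipy.spatial.transform import Rotation as Ro
BOX=np.array([.5485,-.068,.0374])
def st():
    s=sense(); q=s['tool_rot']; return s,Ro.from_quat([q[1],q[2],q[3],q[0]])
def go(X,yaw=None):
    s,R=st(); d=R.inv().apply(np.array(X)-s['position'])*100
    tw=None
    if yaw is not None:
        Rt=Ro.from_matrix(np.array([[np.cos(yaw),np.sin(yaw),0],[np.sin(yaw),-np.cos(yaw),0],[0,0,-1]]))
        tw=np.degrees((R.inv()*Rt).as_rotvec()).round(1)
    print('t',round(s['time'],2),'pos',s['position'].round(4),'box',(wb(BOX,s['position'])*1000).round(1),'F',s['contact_force'].round(1),'delta',d.round(2),'tw',tw)
E
python3 - <<'E'
from h import *
go(bw(BOX,(-.043,-.025,.20)),np.pi+.0374)
E
```

```text
t 0.15 pos [ 0.2376 -0.4958  0.224 ] box [-326.7 -415.9  224. ] F [-0.2 -0.3  0.5] delta [ 41.59 -24.57   2.43] tw [-0.000e+00 -1.000e-01 -1.565e+02]
```

Call:
apply_moves(
  delta_pos=[
    [4,-2.4,0],
    [8,-4.8,0],
    [12,-7.2,0],
    [16,-9.6,0],
    [20,-12,0],
    [24,-14.4,0.5],
    [28,-16.8,1],
    [32,-19.2,1.5],
    [36,-21.6,2],
    [40,-24,2.4],
  ],
  twist=[
    [0,0,-8],
    [0,0,-16],
    [0,0,-24],
    [0,0,-32],
    [0,0,-40],
    [0,0,-48],
    [0,0,-56],
    [0,0,-64],
    [0,0,-72],
    [0,0,-80],
  ],
  grip=[0,0,0,0,0,0,0,0,0,0],
)

```text
time: 1.15
position: [0.4953, -0.1049, 0.2002]
tool_rot: [-0.0, 0.602, 0.798, -0.0]
contact_force: [1.0, -1.2, 0.1]
opening: 0.0175
```

Run:
```python
from h import *
go(bw(BOX,(-.043,-.025,.17)),np.pi+.0374); print(sense()['joint_pos'])
```

```text
t 1.15 pos [ 0.4953 -0.1049  0.2002] box [-54.5 -34.8 200.2] F [ 1.  -1.2  0.1] delta [0.68 1.35 3.01] tw [ -0.   -0.  -76.2]
[-2.80962010e-01  2.24857343e-01  1.67407137e+00 -1.92284113e-05
  1.24282810e+00 -5.59008647e-01]
```

Call:
apply_moves(
  delta_pos=[
    [0.7,1.3,0.3],
    [0.7,1.3,0.6],
    [0.7,1.3,0.9],
    [0.7,1.3,1.2],
    [0.7,1.3,1.5],
    [0.7,1.3,1.8],
    [0.7,1.3,2.1],
    [0.7,1.3,2.4],
    [0.7,1.3,2.7],
    [0.7,1.3,3],
  ],
  twist=[
    [0,0,-8],
    [0,0,-16],
    [0,0,-24],
    [0,0,-32],
    [0,0,-40],
    [0,0,-48],
    [0,0,-56],
    [0,0,-64],
    [0,0,-72],
    [0,0,-76],
  ],
  grip=[0,0,0,0,0,0,0,0,0,0],
)

```text
time: 2.15
position: [0.5052, -0.0965, 0.1701]
tool_rot: [-0.0, -0.017, 1.0, 0.0]
contact_force: [0.3, -1.1, -0.1]
opening: 0.0005
```

Run:
```python
from h import *
go(bw(BOX,(-.043,-.025,.15)),np.pi+.0374); print(sense()['joint_pos'],sense()['opening'])
snap('wrist','w1');snap('scene','s1');crop('scene0',295,125,130,97,6,'x')
overlay('w1',BOX,1.36,'w1o',(0,0,640,400),1.25)
```

```text
t 2.15 pos [ 0.5052 -0.0965  0.1701] box [-44.3 -26.8 170.1] F [ 0.3 -1.1 -0.1] delta [-0.13  0.18  2.01] tw [ 0.  -0.  -0.2]
[-2.59890001e-01  2.73820401e-01  1.68662256e+00  2.67999910e-07
  1.18156809e+00 -1.86402436e+00] 0.00047705687004244944
```

View pics/w1o.png

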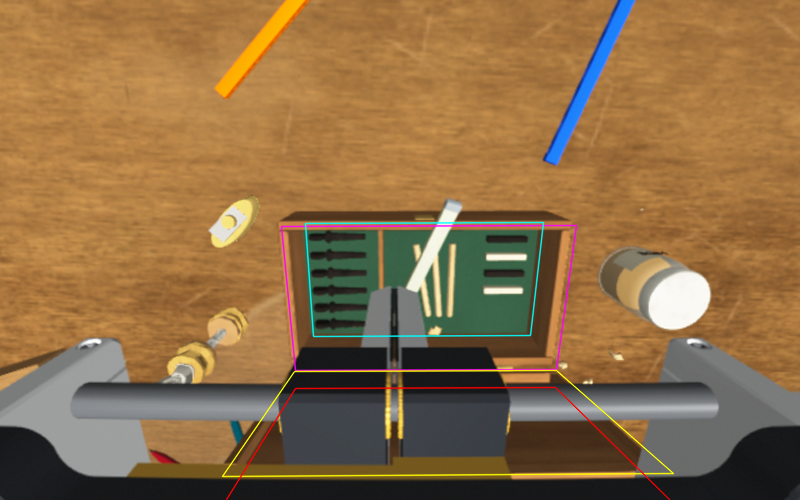

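View pics/s1.png

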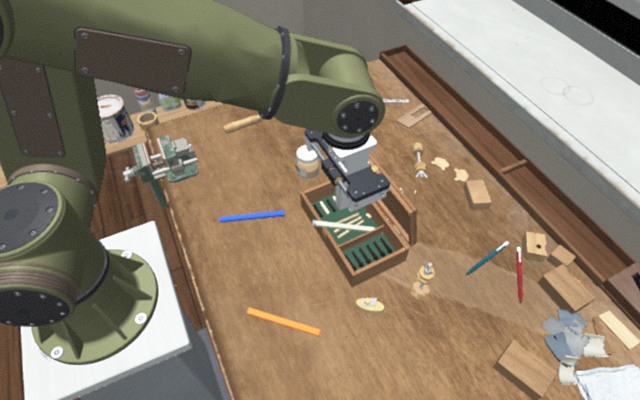

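Run:
```python
from h import *
crop('w1',210,155,150,110,5,'w1a');crop('w1',330,155,150,110,5,'w1b')
```

```text
(no output)
```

View pics/w1a.png

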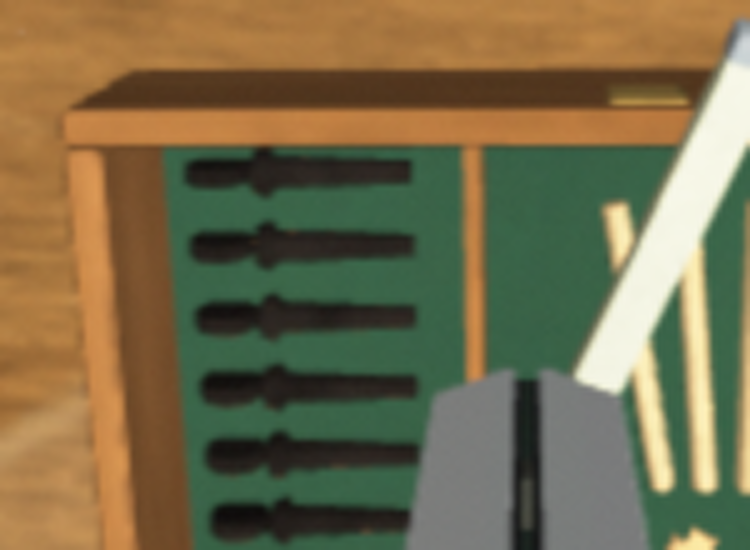

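View pics/w1b.png

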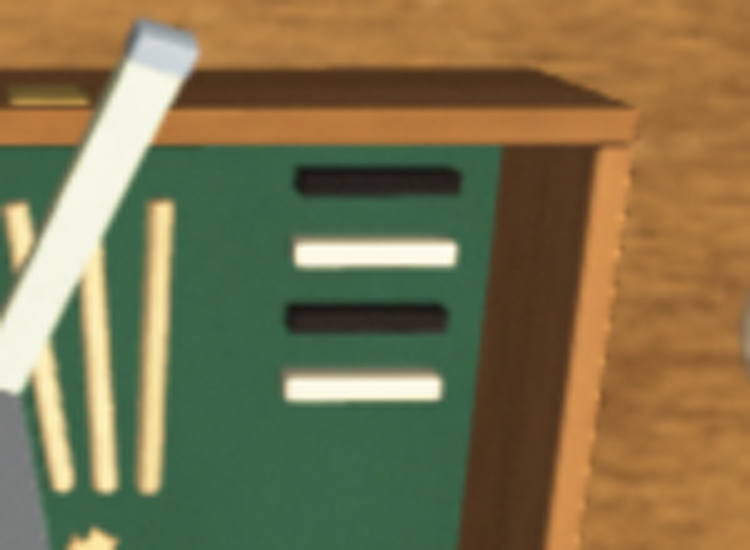

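```bash
cat > fit2.py <<'E'
exec(open('fit.py').read().split('def res')[0])
w=ld('w1'); A=lambda x,y:np.array((210+x/5-.5,155+y/5-.5)); Bq=lambda x,y:np.array((330+x/5-.5,155+y/5-.5))
F=[f for f in F if f[0]!='spart']
F+=[('wFR',w,A(65,110),B(-.0675,-.12,.052)),('wFL',w,Bq(635,108),B(-.0675,.12,.052)),('wFRb',w,A(133,72),B(-.0675,-.12,0)),('wFLb',w,Bq(533,68),B(-.0675,.12,0)),('wpart',w,A(475,147),B(-.061,-.037,.034))]
def res(v):
    r=[]
    for n,c,u,f in F:
        q=proj(c,bw(v[:3],f(v[3])))+ (v[4:6] if c is s else v[6:8] if c is t else v[8:10]); r.append((q-u)*(.6 if c is w else 1))
    return np.concatenate([np.ravel(r),v[4:8]*.8,v[8:10]*.5])
R=least_squares(res,[.546,-.07,.03,1.5]+[0]*6,loss='soft_l1'); v=R.x; print(v.round(4))
for (n,*_),q in zip(F,res(R.x)[:-6].reshape(-1,2)): print(n,q.round(1))
To=lambda x,y:np.array((260+x/4-.4,140+y/4-.4))-v[6:8]; So=lambda x,y:np.array((280+x/3.12-.4,120+y/3.12-.4))-v[4:6]
h=tri([t,s,w],[To(355,320),So(106,322),Bq(164,50)-v[8:10]]);l=tri([t,s],[To(407,149),So(296,340)])
print(h,l,[wb(v[:3],q[0]).round(4) for q in (h,l)])
E
python3 fit2.py
```

```text
[ 0.5467 -0.0705  0.0382  1.3609  0.4774  0.7844  0.093   0.2159 -0.4645
 -1.131 ]
tFL [-0.6  0.2]
tFR [ 0.3 -0.2]
tfloorBL [-0.9  0.3]
tlidTL [ 0.2 -0.2]
tlidTR [ 0.9 -0.2]
sFL [-1.1 -1.4]
sFR [0.2 0.7]
sBR [ 1.8 -0.2]
sfloorBL [ 0.2 -0.6]
slidTLi [-1.5 -0.3]
slidTLo [ 0.6 -1.2]
slidTRi [-1.2  0.5]
slidTRo [1.  0.3]
sFLbot [-0.4  1.8]
wFR [-0.5  0.8]
wFL [1.  0.4]
wFRb [-0.3  0.2]
wFLb [0.4 0.1]
wpart [-0.1 -2.3]
(array([ 0.46252624, -0.05435918,  0.06719762]), [np.float64(0.0009282180770374436), np.float64(0.0001188898822672011), np.float64(0.0008872261739944911)]) (array([ 0.5920874 , -0.09389724,  0.01487216]), [np.float64(0.00011434445520142415), np.float64(0.00011434445520134873)]) [array([-0.0835,  0.0193,  0.0672]), array([ 0.0445, -0.0252,  0.0149])]
```

```bash
sed -i 's/^BOX=.*/BOX=np.array([.546,-.0705,.038])/' h.py
python3 - <<'E'
from h import *
go(bw(BOX,(-.043,-.025,.056)),np.pi+.038)
E
```

```text
t 2.25 pos [ 0.5051 -0.0964  0.17  ] box [-41.9 -24.4 170. ] F [ 0.6  0.4 -0.4] delta [ 0.1  -0.07 11.4 ] tw [ 0.  -0.1 -0.5]
```

Call:
apply_moves(
  delta_pos=[
    [0.1,-0.1,3],
    [0.1,-0.1,6],
    [0.1,-0.1,9],
    [0.1,-0.1,10.5],
    [0.1,-0.1,11.4],
    [0.1,0.3,11.4],
    [0.1,0.7,11.4],
    [0.1,1.1,11.6],
    [0.1,1.5,11.9],
    [0.1,1.9,12.2],
  ],
  twist=[
    [0,0,0],
    [0,0,0],
    [0,0,0],
    [0,0,0],
    [0,0,0],
    [0,0,0],
    [0,0,0],
    [0,0,0],
    [0,0,0],
    [0,0,0],
  ],
  grip=[0,0,0,0,0,0,0,0,0,0],
)

```text
time: 3.25
position: [0.504, -0.0771, 0.0486]
tool_rot: [0.0, -0.014, 1.0, -0.0]
contact_force: [0.3, 0.5, 0.9]
opening: 0.0004
```

Run:
```python
from h import *
go(bw(BOX,(-.043,.06,.044)),np.pi+.038)
snap('wrist','w2');snap('scene','s2');crop('s2',280,120,170,145,4,'s2c')
```

```text
t 3.25 pos [ 0.504  -0.0771  0.0486] box [-42.3  -5.   48.6] F [0.3 0.5 0.9] delta [0.14 6.5  0.46] tw [-0.   0.  -0.6]
```

View pics/w2.png

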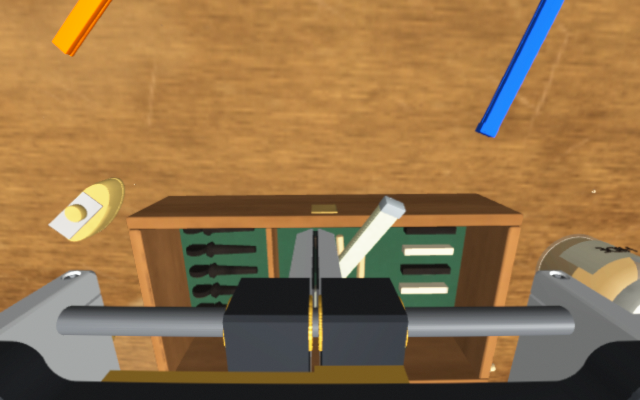

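View pics/s2c.png

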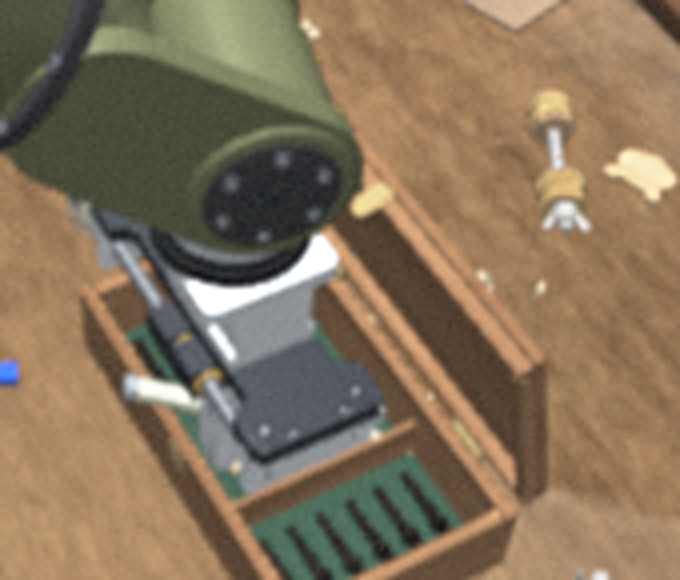

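Call:
apply_moves(
  delta_pos=[
    [0,0.4,0.1],
    [0,0.8,0.2],
    [0,1.2,0.3],
    [0,1.6,0.4],
    [0,2,0.5],
    [0,2.4,0.6],
    [0,2.8,0.7],
    [0,3.2,0.8],
    [0,3.6,0.9],
    [0,4,1],
  ],
  twist=[
    [0,0,0],
    [0,0,0],
    [0,0,0],
    [0,0,0],
    [0,0,0],
    [0,0,0],
    [0,0,0],
    [0,0,0],
    [0,0,0],
    [0,0,0],
  ],
  grip=[0,0,0,0,0,0,0,0,0,0],
)

```text
time: 4.35
position: [0.5027, -0.0372, 0.0384]
tool_rot: [-0.0, -0.014, 1.0, 0.0]
contact_force: [-0.5, 0.8, 0.7]
opening: 0.0001
```

Run:
```python
from h import *
go(bw(BOX,(-.043,.06,.044)),np.pi+.038)
snap('wrist','w3');snap('scene','s3');crop('s3',280,120,170,145,4,'s3c')
```

```text
t 4.35 pos [ 0.5027 -0.0372  0.0384] box [-42.   34.9  38.4] F [-0.5  0.8  0.7] delta [ 0.12  2.51 -0.56] tw [ 0.  -0.  -0.6]
```

View pics/w3.png

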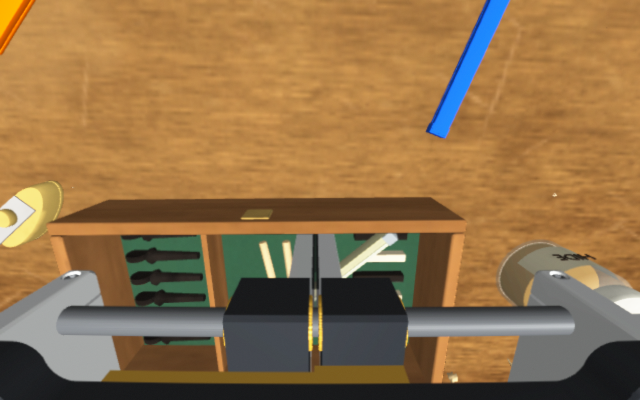

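View pics/s3c.png

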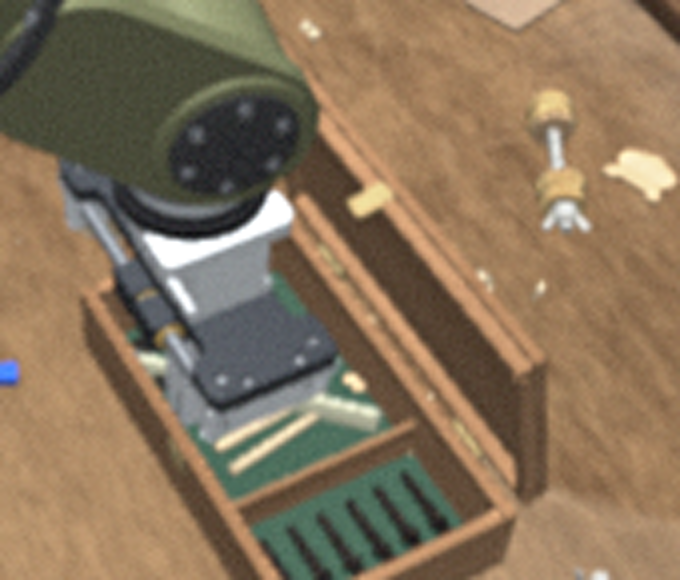

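Run:
```python
from h import *
w=ld('w3');s=ld('s3')
print(wb(BOX,atz(w,(391,238),.015)),wb(BOX,atz(s,(280+378/4,120+414/4),.012)))
crop('w3',310,210,130,90,6,'w3c');crop('s3',300,190,90,70,8,'s3d')
```

```text
[-0.04229263  0.08724085  0.015     ] [ 0.05351557 -0.01418638  0.012     ]
```

View pics/w3c.png

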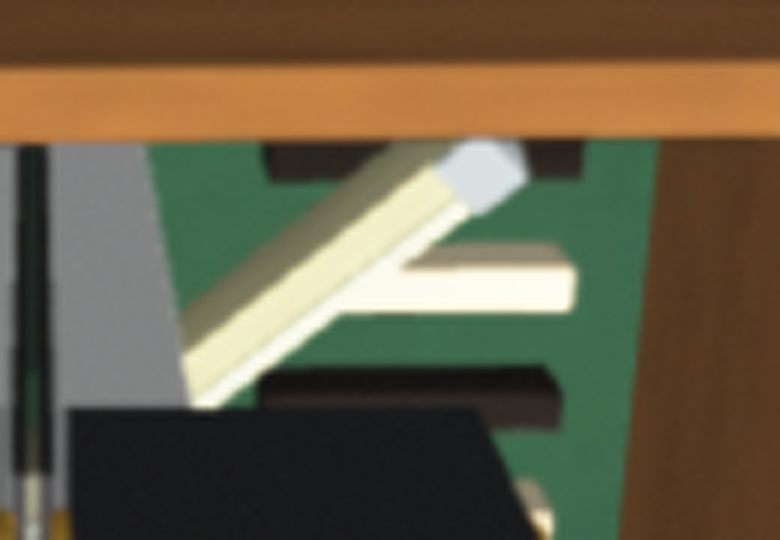

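View pics/s3d.png

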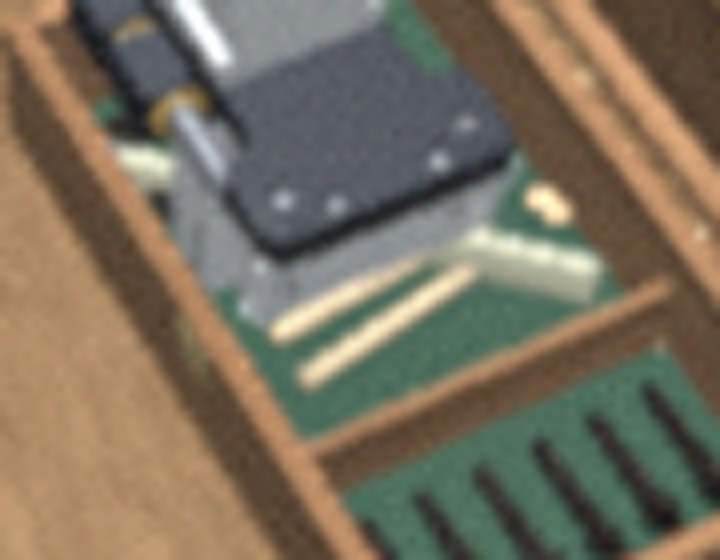

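Call:
apply_moves(
  delta_pos=[
    [0,-0.5,0],
    [0,-1,-2],
    [0,-1,-5],
    [0,-1.5,-9],
    [0.5,-3,-13],
    [1,-5,-14],
  ],
  twist=[
    [0,0,0],
    [0,0,0],
    [0,0,0],
    [0,0,0],
    [0,0,0],
    [0,0,0],
  ],
  grip=[0,0,0,0,0,0],
)

```text
time: 5.05
position: [0.4952, -0.0886, 0.1828]
tool_rot: [0.003, -0.014, 1.0, -0.001]
contact_force: [0.6, 0.3, -0.5]
opening: 0.0005
```

Run:
```python
from h import *
go(bw(BOX,(-.043,.06,.044)),np.pi+.038)
snap('wrist','w4');snap('scene','s4');crop('s4',280,120,170,145,4,'s4c')
crop('w4',230,140,250,150,3.2,'w4c')
```

```text
t 5.05 pos [ 0.4952 -0.0886  0.1828] box [-51.4 -16.2 182.8] F [ 0.6  0.3 -0.5] delta [-0.69  7.65 13.87] tw [-0.1  0.3 -0.5]
```

View pics/w4c.png

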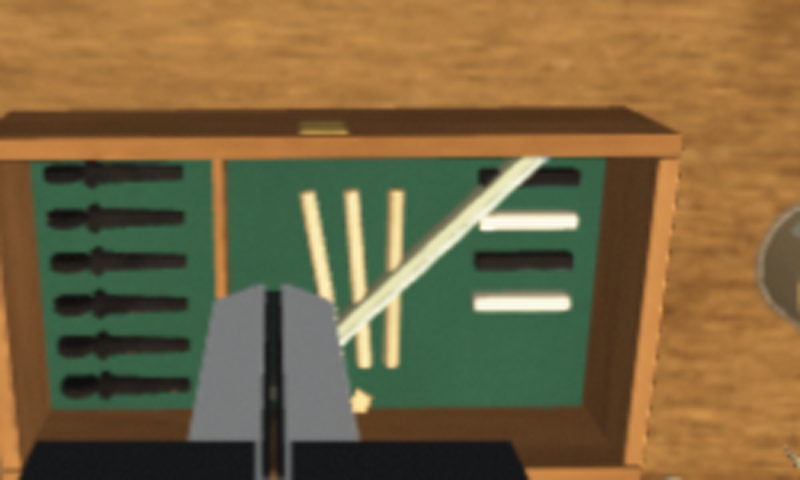

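View pics/s4c.png

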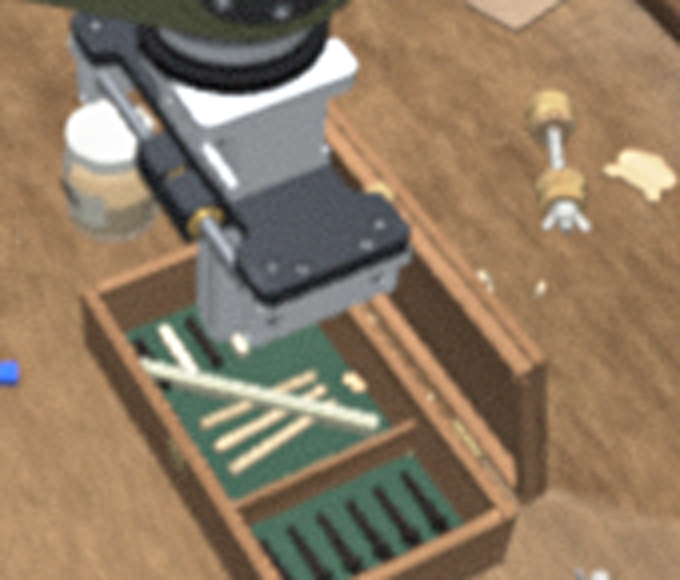

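Run:
```python
from h import *
w=ld('w4');s=ld('s4')
W=lambda x,y:(230+x/3.2-.4+.46,140+y/3.2-.4+1.1); S=lambda x,y:(280+x/4-.4-.48,120+y/4-.4-.78)
x,r=tri([w,s],[W(537,160),S(146,368)]);print(wb(BOX,x),r)
print(wb(BOX,atz(s,S(378,423),.013)),wb(BOX,atz(w,W(343,338),.013)))
crop('s4',305,200,80,55,9,'s4d')
```

```text
[-0.04573428  0.08500391  0.0041468 ] [np.float64(0.0012905226117425157), np.float64(0.0012905226117424923)]
[ 0.04977184 -0.01628601  0.013     ] [0.0238223  0.00980991 0.013     ]
```

View pics/s4d.png

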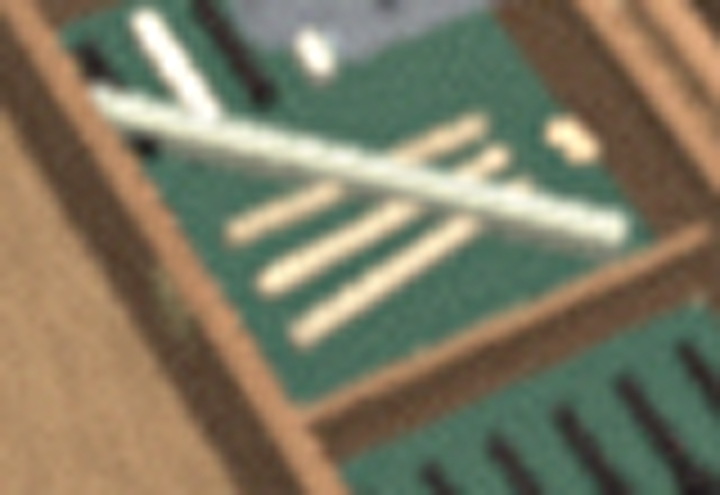

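Run:
```python
from h import *
go(bw(BOX,(.105,-.020,.255)),np.pi+.038)
```

```text
t 5.15 pos [ 0.4944 -0.0898  0.1804] box [-52.3 -17.3 180.4] F [-0.1  0.3 -0.7] delta [-15.76  -0.09  -7.41] tw [-0.1  0.2 -0.7]
```

Call:
apply_moves(
  delta_pos=[
    [0,0,-3.5],
    [0,0,-7],
    [-4,0,-7.4],
    [-8,0,-7.4],
    [-12,0,-7.4],
    [-15.8,0,-7.4],
    [-15.8,0,-7.4],
  ],
  twist=[
    [0,0,0],
    [0,0,0],
    [0,0,0],
    [0,0,0],
    [0,0,0],
    [0,0,-0.6],
    [0,0,-0.6],
  ],
  grip=[0,0,0,0,0,0,0],
)

```text
time: 5.85
position: [0.6543, -0.0827, 0.2483]
tool_rot: [-0.002, -0.02, 1.0, 0.001]
contact_force: [-0.1, 1.5, -0.5]
opening: 0.0005
```

Run:
```python
from h import *
go(bw(BOX,(.105,-.020,.194)),np.pi+.038)
snap('scene','s5');snap('top','t5');snap('wrist','w5')
overlay('s5',BOX,1.36,'s5o',(280,110,170,150),4)
crop('t5',260,130,180,120,4,'t5c')
```

```text
t 5.85 pos [ 0.6543 -0.0827  0.2483] box [107.8 -16.3 248.3] F [-0.1  1.5 -0.5] delta [ 0.26 -0.38  5.43] tw [ 0.1 -0.2  0.1]
```

View pics/s5o.png

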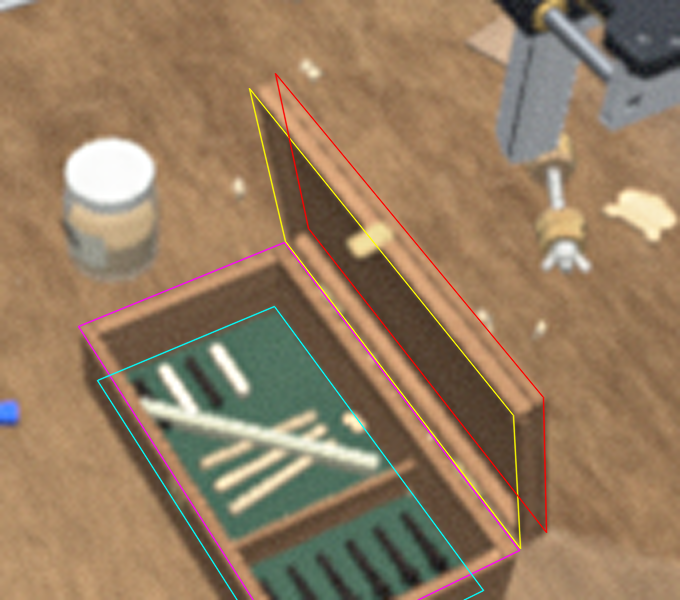

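View pics/w5.png

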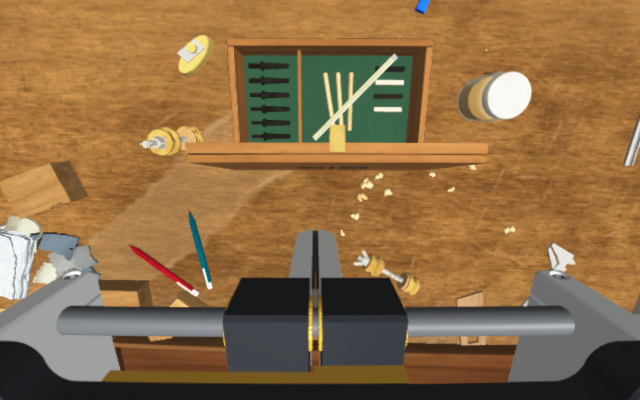

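View pics/t5c.png

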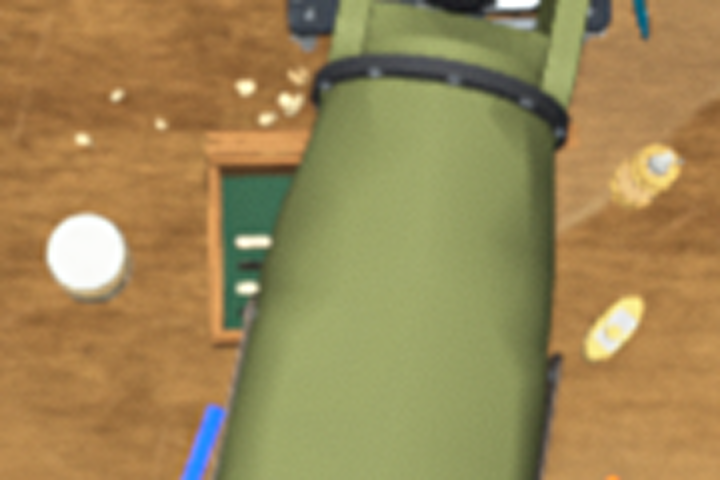

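Call:
apply_moves(
  delta_pos=[
    [0.3,-0.3,2],
    [0.3,-0.3,4],
    [0.3,-0.3,5.4],
    [0.3,-0.3,5.4],
  ],
  twist=[
    [0,0,0],
    [0,0,0],
    [0,0,0],
    [0,0,0],
  ],
  grip=[0,0,0,0],
)

```text
time: 6.4
position: [0.648, -0.0864, 0.197]
tool_rot: [-0.001, -0.019, 1.0, 0.0]
contact_force: [-0.3, -0.9, -0.9]
opening: 0.0003
```

Run:
```python
from h import *
go(bw(BOX,(.105,-.020,.194)),np.pi+.038)
snap('wrist','w6')
p=wb(BOX,sense()['position'])
for th in [1.36,1.3,1.2,1.1,1,.9,.8,.7,.6,.5,.4,.3,.2,.1,.05,0]:
    L=lidpt(th,.12,.016,0); print(th, round(-(L[0]+.008-p[0])*100,2), round(-(L[2]+.019-p[2])*100,2))
```

```text
t 6.4 pos [ 0.648  -0.0864  0.197 ] box [101.3 -19.8 197. ] F [-0.3 -0.9 -0.9] delta [-0.37 -0.02  0.3 ] tw [ 0.  -0.2  0. ]
1.36 3.54 0.58
1.3 4.26 0.66
1.2 5.45 0.88
1.1 6.61 1.23
1 7.73 1.69
0.9 8.8 2.25
0.8 9.81 2.92
0.7 10.74 3.69
0.6 11.59 4.55
0.5 12.36 5.49
0.4 13.02 6.5
0.3 13.58 7.57
0.2 14.04 8.7
0.1 14.37 9.86
0.05 14.5 10.45
0 14.59 11.05
```

View pics/w6.png

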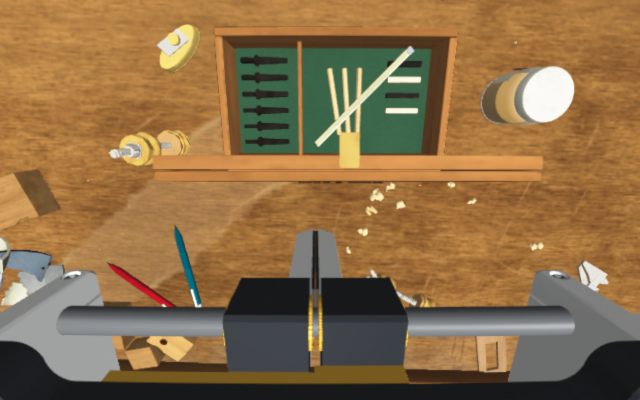

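Call:
apply_moves(
  delta_pos=[
    [1.5,0,0.3],
    [2.5,0,0.5],
    [3.2,0,0.6],
    [3.9,0,0.65],
    [4.6,0,0.75],
    [5.3,0,0.9],
    [6,0,1.05],
    [6.6,0,1.25],
    [7.2,0,1.5],
    [7.7,0,1.7],
  ],
  twist=[
    [0,0,0],
    [0,0,0],
    [0,0,0],
    [0,0,0],
    [0,0,0],
    [0,0,0],
    [0,0,0],
    [0,0,0],
    [0,0,0],
    [0,0,0],
  ],
  grip=[0,0,0,0,0,0,0,0,0,0],
)

```text
time: 7.45
position: [0.5716, -0.0895, 0.1812]
tool_rot: [-0.0, -0.019, 1.0, 0.0]
contact_force: [0.5, -0.3, 0.6]
opening: 0.0006
```

```bash
cat > tab.py <<'E'
from h import *
go(bw(BOX,(.105,-.020,.194)),np.pi+.038)
p=wb(BOX,sense()['position'])
for th in [1.1,1,.9,.8,.7,.6,.5,.4,.3,.2,.1,.05,0]:
    L=lidpt(th,.12,.016,0); print(th, round(-(L[0]+.008-p[0])*100,2), round(-(L[2]+.019-p[2])*100,2))
E
python3 tab.py
python3 - <<'E'
from h import *
snap('wrist','w7');snap('scene','s7');crop('s7',240,100,240,170,3.2,'s7c')
E
```

```text
t 7.45 pos [ 0.5716 -0.0895  0.1812] box [ 24.9 -19.9 181.2] F [ 0.5 -0.3  0.6] delta [-8.01 -0.01 -1.29] tw [ 0. -0.  0.]
1.1 -1.09 -0.5
1 0.03 -0.05
0.9 1.1 0.52
0.8 2.1 1.19
0.7 3.04 1.96
0.6 3.89 2.82
0.5 4.65 3.76
0.4 5.32 4.77
0.3 5.88 5.84
0.2 6.33 6.96
0.1 6.67 8.13
0.05 6.79 8.72
0 6.89 9.32
```

View pics/w7.png

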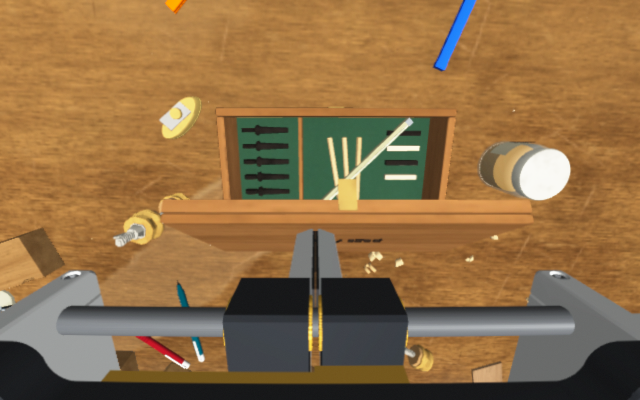

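View pics/s7c.png

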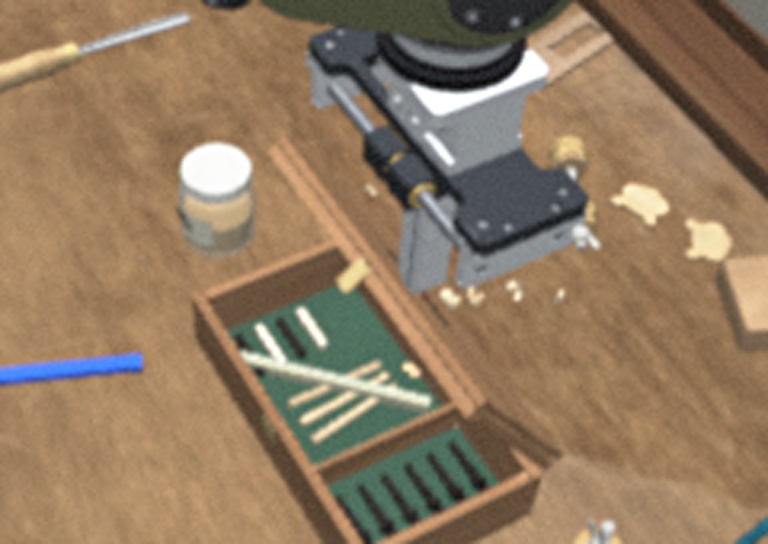

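Call:
apply_moves(
  delta_pos=[
    [0.5,0,0.2],
    [1.1,0,0.5],
    [1.6,0,0.8],
    [2.1,0,1.2],
    [2.6,0,1.6],
    [3,0,2],
    [3.5,0,2.4],
    [3.9,0,2.8],
    [4.3,0,3.3],
    [4.6,0,3.8],
  ],
  twist=[
    [0,0,0],
    [0,0,0],
    [0,0,0],
    [0,0,0],
    [0,0,0],
    [0,0,0],
    [0,0,0],
    [0,0,0],
    [0,0,0],
    [0,0,0],
  ],
  grip=[0,0,0,0,0,0,0,0,0,0],
)

```text
time: 8.55
position: [0.5258, -0.0912, 0.143]
tool_rot: [-0.0, -0.019, 1.0, -0.0]
contact_force: [0.5, -0.4, 1.1]
opening: 0.0005
```

```bash
python3 tab.py
python3 - <<'E'
from h import *
snap('wrist','w8');snap('scene','s8');crop('s8',240,100,240,170,3.2,'s8c')
E
```

```text
t 8.55 pos [ 0.5258 -0.0912  0.143 ] box [-21. -20. 143.] F [ 0.5 -0.4  1.1] delta [-1.26e+01 -1.00e-02 -5.10e+00] tw [-0. -0.  0.]
1.1 -5.68 -4.32
1 -4.56 -3.86
0.9 -3.49 -3.29
0.8 -2.48 -2.62
0.7 -1.55 -1.85
0.6 -0.7 -0.99
0.5 0.07 -0.05
0.4 0.73 0.96
0.3 1.29 2.03
0.2 1.75 3.15
0.1 2.08 4.31
0.05 2.21 4.91
0 2.3 5.5
```

View pics/s8c.png

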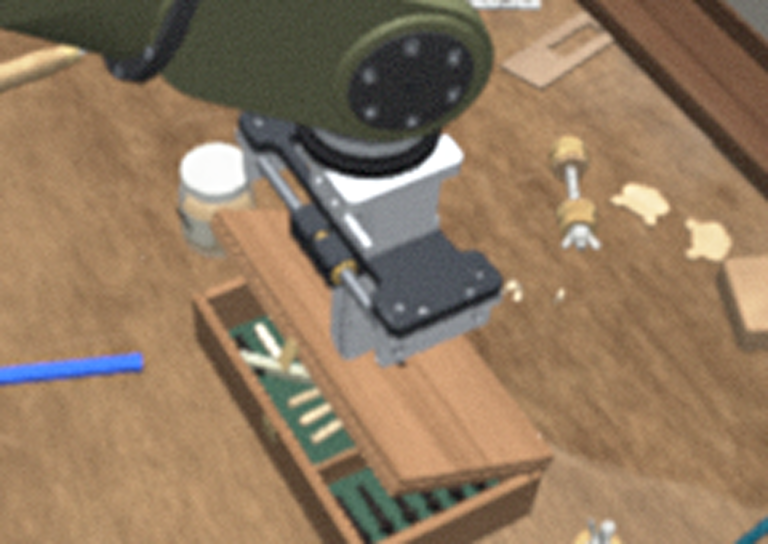

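Lid closing well. Continue slowly to about 0.1.

Call:
apply_moves(
  delta_pos=[
    [0.4,0,0.5],
    [0.7,0,0.9],
    [1,0,1.4],
    [1.2,0,1.9],
    [1.4,0,2.3],
    [1.6,0,2.7],
    [1.7,0,3.1],
    [1.9,0,3.5],
    [2,0,3.9],
    [2.1,0,4.3],
  ],
  twist=[
    [0,0,0],
    [0,0,0],
    [0,0,0],
    [0,0,0],
    [0,0,0],
    [0,0,0],
    [0,0,0],
    [0,0,0],
    [0,0,0],
    [0,0,0],
  ],
  grip=[0,0,0,0,0,0,0,0,0,0],
)

```text
time: 9.65
position: [0.5051, -0.092, 0.1001]
tool_rot: [-0.0, -0.019, 1.0, 0.0]
contact_force: [-0.4, 0.3, 0.7]
opening: 0.0004
```

Call:
apply_moves(
  delta_pos=[
    [0,0,0.2],
    [0.1,0,0.4],
    [0.1,0,0.6],
    [0.1,0,0.8],
    [0.2,0,1],
    [0.2,0,1.1],
    [0.2,0,1.15],
  ],
  twist=[
    [0,0,0],
    [0,0,0],
    [0,0,0],
    [0,0,0],
    [0,0,0],
    [0,0,0],
    [0,0,0],
  ],
  grip=[0,0,0,0,0,0,0],
)

```text
time: 10.35
position: [0.5032, -0.0921, 0.0889]
tool_rot: [-0.0, -0.019, 1.0, 0.0]
contact_force: [-0.8, 0.5, 1.1]
opening: 0.0007
```

```bash
python3 tab.py|head -1
python3 - <<'E'
from h import *
snap('scene','s9');crop('s9',240,100,240,170,3.2,'s9c')
E
```

```text
t 10.35 pos [ 0.5032 -0.0921  0.0889] box [-43.6 -20.   88.9] F [-0.8  0.5  1.1] delta [-1.486e+01 -1.000e-02 -1.052e+01] tw [ 0. -0.  0.]
```

View pics/s9c.png

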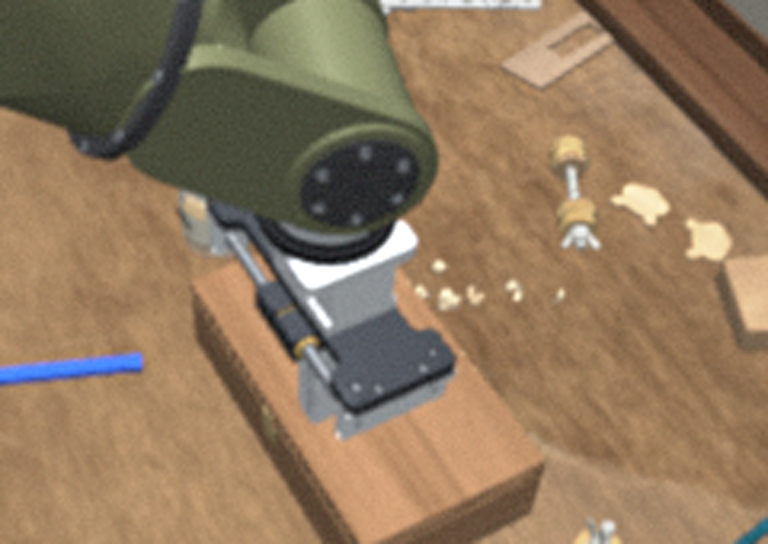

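Call:
apply_moves(
  delta_pos=[
    [0,0,0.05],
    [0,0,0.1],
    [0,0,0.1],
  ],
  twist=[
    [0,0,0],
    [0,0,0],
    [0,0,0],
  ],
  grip=[0,0,0],
)

```text
time: 10.7
position: [0.5033, -0.0921, 0.0884]
tool_rot: [0.0, -0.019, 1.0, -0.0]
contact_force: [-2.7, 0.2, 6.7]
opening: 0.0006
```

Call:
apply_moves(
  delta_pos=[
    [0,0,0.03],
    [0,0,0.06],
    [0,0,0.06],
  ],
  twist=[
    [0,0,0],
    [0,0,0],
    [0,0,0],
  ],
  grip=[0,0,0],
)

```text
time: 11.0
position: [0.5033, -0.0922, 0.0883]
tool_rot: [0.0, -0.019, 1.0, -0.0]
contact_force: [-6.0, 1.2, 12.4]
opening: 0.0003
```

Call:
apply_moves(
  delta_pos=[
    [0,0,-0.5],
    [0,0,-2],
    [0,0,-5],
    [1,-1,-10],
    [4,-5,-13],
    [8,-9,-14],
    [12,-13,-14],
    [15,-17,-14],
    [17,-21,-14],
    [17,-25,-14],
  ],
  twist=[
    [0,0,0],
    [0,0,0],
    [0,0,0],
    [0,0,0],
    [0,0,0],
    [0,0,0],
    [0,0,0],
    [0,0,0],
    [0,0,0],
    [0,0,0],
  ],
  grip=[0,0,0,0,0,0,0,0,0,0],
)

```text
time: 12.0
position: [0.3416, -0.3447, 0.2282]
tool_rot: [0.0, -0.019, 1.0, -0.001]
contact_force: [1.8, 0.2, -0.4]
opening: 0.0002
```

Run:
```python
from h import *
snap('scene','s10');overlay('s10',BOX,0,'s10o',(270,110,180,190),3.1)
snap('top','t10');overlay('t10',BOX,0,'t10o',(260,130,180,120),4);crop('s10',280,110,170,110,4.5,'s10c')
print(sense()['position'],sense()['contact_force'])
```

```text
[ 0.34204706 -0.3473108   0.22725405] [ 0.88864811  0.67475696 -0.30795055]
```

View pics/s10o.png

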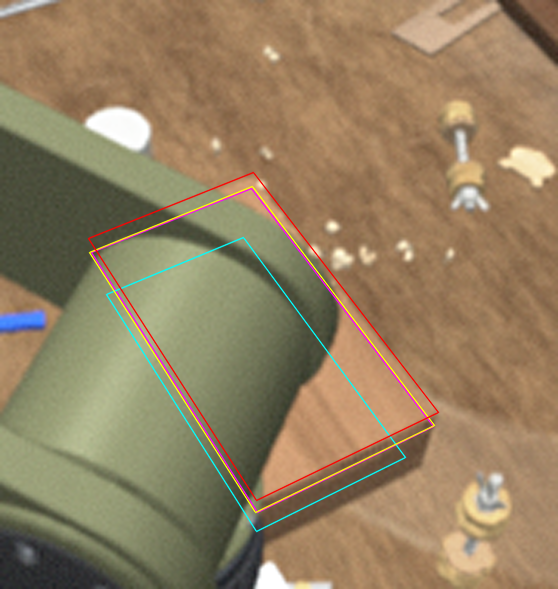

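View pics/t10o.png

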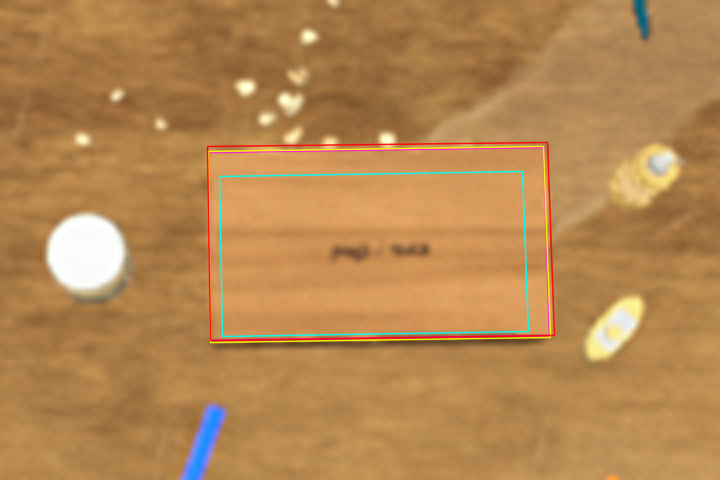

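Run:
```python
from h import *
print(workorder.sign_off())
```

```text
the job is handed in; nothing more can be done
None
```

The stick now lies inside the box and the lid is shut. I handed the job in at about 12.2 s of the 51 s allowed.

- **Stick:** I pushed its high end sideways towards +y with the closed fingertips until it dropped over the front wall. Two views then showed it wholly inside the +y compartment. It rests on its narrow edge at about 47° to the box's x axis, with its ends at roughly (-50, 88) and (50, -16) mm in the box frame. It was never gripped or lifted. I left it about 9 mm clear of the front wall and did not turn it further.
- **Lid:** It started tilted forward at about 1.36 rad, not quite upright. I pushed it slowly along its arc from behind, then pressed until it stopped at a fingertip height of 69.3 mm (69 mm expected), with force readings up to 12.4 N. The top picture after retreating shows the lid flat, matching the outline of a shut lid.
- **Other objects:** The jar, spool clamp and plane look unmoved in the before and after top pictures. The readings I took at the end of each move call stayed below 14 N, and the robot is clear of everything.
- **Disagreement:** My first estimate of the box pose differed between cameras by a few mm. Adding a wrist-camera view settled it at about (0.546, -0.0705) m with 2.2° yaw. Pixel errors of up to about 2 px remained.

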